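# Walk the tube-warming block square and up to the locating fence

## Robot

A 6-joint arm with a two-finger parallel gripper is mounted at the origin on the work surface. World frame = base frame: x ahead of the robot, y to its left, z up, the work surface at z = 0. Lengths are in m, angles in degrees, forces in N, time in s.
With the tool pointing down it reaches from about 0.4 to 0.825 m from the base axis. Payload 7 kg.
Tool frame: the origin (TCP) lies midway between the tips of the shut fingers; the grasp point (between the pads) lies 19 mm behind it; x points along the fingers, z is the direction in which the jaws open and shut, and the axes are right-handed (so a half turn about x gives the same grasp; the last joint's range is limited). The gripper opens to 88 mm and grips with 3 to 60 N. Pads are 19 mm wide; open, the fingers measure 130 mm over their backs; the gripper's body (78 mm by 193 mm) begins 47 mm behind the grasp point.
Start: joints at [-47.836, 20.546, 0.682, 0, -70.136, -16.507], TCP at [0.292, -0.608, 0.227] pointing down, gripper open.
Joint ranges: [-176.03, 176.03], [-82.01, 121.73], [-58.28, 71.71], [-173.87, 95.51], [-174.79, -0.11], [-173.66, 173.66]. Speed limits (degrees/s): [136.94, 136.94, 172.46, 180, 180, 180].

## Interface

Orientations are given as [roll, pitch, yaw] about the fixed x, y, z axes, in that order (R = Rz(yaw) Ry(pitch) Rx(roll)).
In Python, from plant import get_state, capture, close_job gives the robot as it stands.
- The arm moves only by the tool play_rows, never from a script. Its argument "series" is one flat list of numbers, 4 for each row, row after row: the shift along the tool's x, y, z in m, then the turn about the tool's x in rad. In form: [tx, ty, tz, spin, tx, ty, tz, spin, ...]. A call has exactly 5 rows; each row shifts and turns the commanded pose from where the row before left it, along the tool's axes as they then stand; what a row does not reach is not made up. A row lasts 1/12 s, in which the tool goes at most 41.7 mm and 7.16 degrees, less where a joint would pass 70% of its speed; a pose out of reach is approached as far as the arm can. A call is refused whole if a number of a shift passes 0.0417 or a number of a turn 0.125, either way. A call with a gripper value outside its range is refused whole. "jaw" is the opening in per cent of the stroke, from 0 (shut) to 100 (fully open), set as the call begins (left out, the last holds). The fingers move at their own pace and stop on an object; "squeeze" is the grip in N (left out, the last holds). Time passes only in rows, so rows that do not move let the fingers close, or fill a call up. It gives the time, the measured TCP pose, the force and the opening at its end, in the units of the state.
- get_state(): the state, without advancing time (a new reading comes with each control period).
- capture(name): name is "side" or "top" or "wrist"; returns a dict with "img" (420x560x3 uint8, blue, green, red), "K" (3x3 intrinsics, pixels), "k1" (the pictures are not rectified: a ray, as slopes to the right and down, at radius r is drawn at 1 + k1 r^2 times it, then the intrinsics apply), "world_from_camera" (4x4, takes a point from camera to world coordinates). Camera axes: x right, y down, z forward; pixel columns grow to the right and rows downward; lengths in m; the calibration is good to about 2 mm. A picture is of the moment at which its call begins. There is no depth.
- close_job(): hands the job in, once; it reports no verdict.
The state is a dict: "time_s": time; "joints": joint angles; "qd": joint speeds; "joint_torque": joint torques, N m; "tcp_pos": TCP position; "eef_rot": TCP orientation; "contact_force": force on the tool from outside, world axes, zero at the start; "moment": the same for the moment, N m; "gripper_width": finger opening in m.
Only numpy, scipy, OpenCV 4.12 (cv2) and the standard library are available. Lean on these libraries where they do the work, as an engineer would, in place of code of your own. Each camera call takes 0.05 s, during which the arm holds its last target.

## Task

Without gripping or lifting it, walk the heavy aluminium tube block round with the fingertips, pushing now at one end and now at the other as needed: first turn it square to the fence while it is still clear of it, then push it up until one of its long sides lies flat against the fence, that whole side backed by the bar. Do not let a corner run into the fence while the block is clearly askew. Leave everything else where it stands.

Things in the scene. Friction and masses are not known exactly. Their poses are not given: they have to be found in the camera images.
- block: The heavy cast-aluminium tube-warming block: a plain rectangular block 150 mm long (its x axis), 92 mm wide (its y axis), 50 mm tall, with 15 shallow dark wells in its top (only marks; the sides are flat). About 0.7 to 1 kg; it stays where it is left and needs roughly 3 to 7 N to slide. Both long sides are alike. Origin at the centre of its underside, z up. It starts skewed, about 10 to 80 degrees off the fence's line.
- fence: The locating fence, fixed to the table: a straight aluminium bar 360 mm long (its x axis), 12 mm thick (its y axis), 30 mm tall, with four 4 mm tall bolt heads on top; both sides are flat. Origin at the centre of its underside, z up. It stands on the robot's left or right of the block, running roughly away from the robot; the side towards the block is the one to use. With the block flat against it the two origins are 52 mm apart along the fence's y axis.
- tray: Fixed shallow white plastic dish tray, 240 (x) x 68 (y) mm, 22 mm tall, on the other side of the block from the fence. Origin at the centre of its underside.
- dish_a: Bystander: clear lidded culture dish, 55 mm across, 15 mm tall, lying in the tray. Origin at the centre of its underside.
- lens_can: Bystander: black lens canister with an aluminium band, 35 mm across, 45 mm tall, standing in the tray. Origin at the centre of its underside.
- bottle_a: Bystander: amber glass bottle, 38 mm across, 75 mm tall, beyond the block. Origin at the centre of its underside.
- jar_a: Bystander: clear glass jar, 48 mm across, 55 mm tall, beyond the block. Origin at the centre of its underside.
- dish_b: Bystander: clear lidded culture dish, 55 mm across, 15 mm tall, on the table between the robot and the block. Origin at the centre of its underside.
- tip_box: Bystander: grey pipette-tip box with a clear lid, 85 x 62 mm, 50 mm tall, right of the work. Origin at the centre of its underside.
- bottle_b: Bystander: white plastic bottle, 42 mm across, 85 mm tall, left of the work. Origin at the centre of its underside.

How it is judged (in metres and radians):
On the way:
1. the block has been turned parallel to the fence (within 7 degrees) while still at least 4 mm away from it (angle between the x axis of block and the x axis of fence, either way round below 0.12 rad and (y of block in the frame of fence above 0.056 m or y of block in the frame of fence below -0.056 m)), for 0.1 s.
At the end, for the whole second after the job is handed in: One long side of the block lies flat against the fence: parallel within 2 degrees, within 3 mm of touching, the whole side within the length of the bar (3 mm grace), the block standing flat on the table and at rest (angle between the x axis of block and the x axis of fence, either way round below 0.035 rad and y of block in the frame of fence between -0.055 and 0.055 m and x of block in the frame of fence between -0.108 and 0.108 m and height (world z) of block below 0.004 m and angle between block's own z axis and vertical below 0.04 rad and linear speed of block below 0.01 m/s).
It fails at once if the block was lifted or tipped (more than 8 mm or 8 degrees) (height (world z) of block above 0.008 m or angle between block's own z axis and vertical above 0.14 rad).
It fails at once if the block touched the fence while more than 12 degrees askew (contact force between block and fence above 0.5 N and angle between the x axis of block and the x axis of fence, either way round above 0.21 rad).
It fails at once if a bystander (dish, canister, bottle, jar or tip box) was moved more than 20 mm or knocked over (distance of any of dish_a, lens_can, bottle_a, jar_a, dish_b, tip_box, bottle_b from where it was at the start of the episode above 0.02 m or angle between any of dish_a, lens_can, bottle_a, jar_a, dish_b, tip_box, bottle_b's own z axis and vertical above 0.5 rad).
It also fails if it takes over 62 s, if anything falls off the work surface, if the arm or the gripper's body presses on something with over 40 N, if the wrist force passes 120 N, or if a joint passes its speed limit or range.

## Working session

There is one attempt and no reset: what is moved stays moved. The work goes in short steps, Python scripts to look and compute and a tool call to move; the robot and the scene stay as the last step left them, time stands still between calls to the robot, and variables do not carry over. Pictures are saved under pics/ and viewed, and the job is handed in when it is done.

Besides the shell and the picture viewer there is one more tool, called by a JSON object that holds its "name" and its "arguments". play_rows: Moves the arm, as the interface text tells. Its arguments: {"type":"object","properties":{"series":{"type":"array","items":{"type":"number"}},"jaw":{"type":"number"},"squeeze":{"type":"number"}},"required":["series"]}

```bash
mkdir -p pics; ls; python3 - <<'E'
from plant import get_state, capture
import cv2
print(get_state())
for n in ("top","side"):
    c=capture(n); cv2.imwrite(f"pics/{n}0.png",c["img"]); print(n,c["K"],c["k1"],c["world_from_camera"])
E
```

```text
pics
{'time_s': 0.0, 'joints': array([-4.78365858e+01,  2.05928257e+01,  6.32831429e-01, -2.26135159e-02,
       -7.01341627e+01, -1.65060765e+01]), 'qd': array([ 0.00411232, -0.05629457, -0.07499288,  0.0565622 , -0.01264152,
        0.01516948]), 'joint_torque': array([-1.31945813e-03, -5.82716024e+01,  2.93043441e+01,  6.99675992e+00,
        6.81476711e-03, -1.40722004e-04]), 'tcp_pos': array([ 0.29203281, -0.60800848,  0.22559198]), 'eef_rot': array([  3.78543924,  89.90347233, 119.43507504]), 'contact_force': array([ 0.0702868 , -0.14466108,  0.14749704]), 'moment': array([-0.00048602,  0.00302669,  0.01757562]), 'gripper_width': 0.08750182557605338}
top [[406.32999914   0.         276.40654377]
 [  0.         406.32999914 207.65998558]
 [  0.           0.           1.        ]] -0.08367859092746197 [[-0.02445569 -0.97838706  0.20533067  0.37520315]
 [-0.99969795  0.02343392 -0.0074069   0.00731286]
 [ 0.00243512 -0.20544979 -0.97866463  1.09572732]
 [ 0.          0.          0.          1.        ]]
side [[443.57032079   0.         277.12341575]
 [  0.         443.57032079 199.61125186]
 [  0.           0.           1.        ]] 0.004204985232290803 [[-8.13077960e-01 -4.55876244e-01  3.62051213e-01  1.71220234e-01]
 [-5.82154805e-01  6.36831913e-01 -5.05510531e-01  5.93936630e-01]
 [-1.15523964e-04 -6.21789325e-01 -7.83184539e-01  9.29416472e-01]
 [ 0.00000000e+00  0.00000000e+00  0.00000000e+00  1.00000000e+00]]
```

View pics/top0.png

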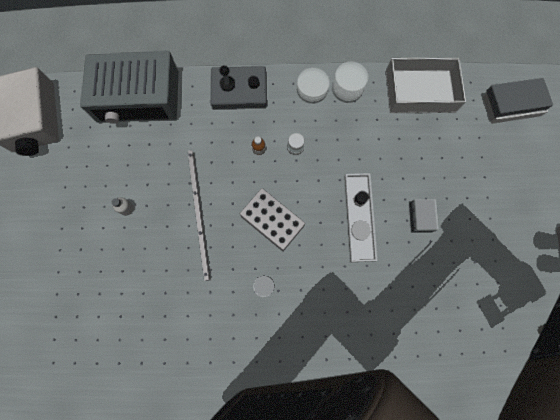

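View pics/side0.png

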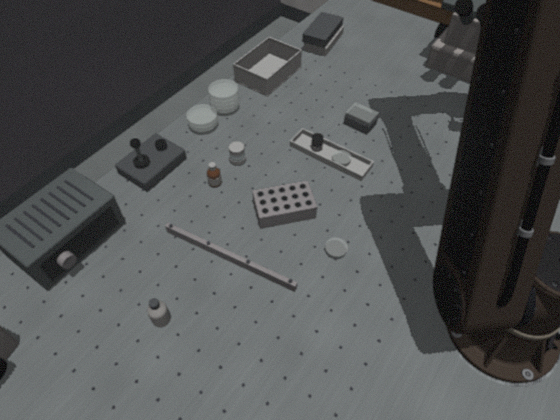

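The top view shows the fence on the left, running from (191,153) to (207,279). The skewed block has corners near (263,190), (304,223), (285,250) and (240,215). The tray is right at (361,218), dish_b at (263,286), and the bottle and jar beyond at (258,145) and (296,143).

```bash
cat > h.py <<'E'
import numpy as np, cv2
from plant import get_state, capture
def ray(c,uv):
    K=c["K"];k=c["k1"]
    d=cv2.undistortPoints(np.array(uv,float).reshape(-1,1,2),K,np.array([k,0,0,0,0.])).reshape(-1,2)
    T=c["world_from_camera"]
    return T[:3,3], np.c_[d,np.ones(len(d))]@T[:3,:3].T
def plane(c,uv,z):
    o,d=ray(c,uv); t=(z-o[2])/d[:,2]; return (o+d*t[:,None])[:,:2]
def proj(c,P):
    T=np.linalg.inv(c["world_from_camera"]); q=np.atleast_2d(P)@T[:3,:3].T+T[:3,3]
    s=q[:,:2]/q[:,2:]; s=s*(1+c["k1"]*(s**2).sum(1,keepdims=True))
    return s*[c["K"][0,0],c["K"][1,1]]+c["K"][:2,2]
def crop(c,u0,v0,u1,v1,f,name):
    cv2.imwrite(name,cv2.resize(c["img"][v0:v1,u0:u1],None,fx=f,fy=f,interpolation=cv2.INTER_CUBIC))
E
python3 - <<'E'
from h import *
c=capture("top"); crop(c,180,130,390,310,3.8,"pics/crop0.png")
im=c["img"]; 
for p in [(250,200),(263,195),(270,225),(200,200),(196,220),(230,240),(275,247),(362,190)]: print(p,im[p[1],p[0]])
E
```

```text
(250, 200) [116 115 111]
(263, 195) [31 27 24]
(270, 225) [166 165 170]
(200, 200) [67 70 65]
(196, 220) [143 144 142]
(230, 240) [132 134 124]
(275, 247) [135 133 128]
(362, 190) [147 146 143]
```

View pics/crop0.png

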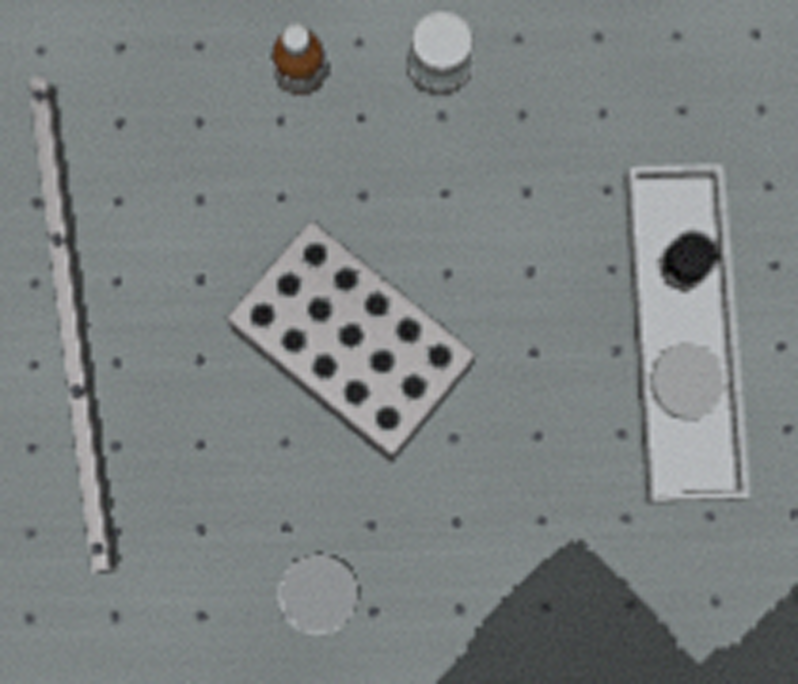

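```bash
cat >> h.py <<'E'
def block(c,verbose=True,name="top"):
    im=c["img"].astype(int); b,g,r=im[...,0],im[...,1],im[...,2]
    m=((r-g>-4)&(im.sum(2)>410)).astype(np.uint8)*255
    if name=="top": m[:, :212]=0; m[:,340:]=0; m[:165]=0; m[275:]=0
    m=cv2.morphologyEx(m,cv2.MORPH_OPEN,np.ones((3,3)))
    cs,_=cv2.findContours(m,cv2.RETR_EXTERNAL,cv2.CHAIN_APPROX_NONE)
    k=max(cs,key=cv2.contourArea)[:,0,:]
    h=cv2.convexHull(k)[:,0,:]
    W=plane(c,h.astype(float),0.05)
    (cx,cy),(w,hh),a=cv2.minAreaRect((W*1000).astype(np.float32))
    if w<hh: a-=90
    return np.array([cx,cy,w,hh,a]), h
def wells(c,uvpoly):
    g=cv2.cvtColor(c["img"],cv2.COLOR_BGR2GRAY)
    mk=np.zeros_like(g); cv2.fillConvexPoly(mk,uvpoly.astype(np.int32),255)
    d=((g<95)&(mk>0)).astype(np.uint8)
    n,_,st,ce=cv2.connectedComponentsWithStats(d)
    P=[ce[i] for i in range(1,n) if 12<st[i,4]<90]
    if len(P)<6: return None
    W=plane(c,np.array(P),0.05); mu=W.mean(0); u,s,v=np.linalg.svd(W-mu)
    return len(P),mu*1000,np.degrees(np.arctan2(v[0,1],v[0,0]))
E
python3 - <<'E'
from h import *
c=capture("top")
B,h=block(c); print("block",B.round(1)); print(wells(c,h))
im=c["img"].astype(int)
# fence
m=((im[...,2]-im[...,1]>-4)&(im.sum(2)>380)).astype(np.uint8)*255
m[:,:180]=0; m[:,215:]=0; m[:145]=0; m[290:]=0
cs,_=cv2.findContours(m,cv2.RETR_EXTERNAL,cv2.CHAIN_APPROX_NONE)
k=np.vstack([q[:,0] for q in cs if cv2.contourArea(q)>15])
W=plane(c,k.astype(float),0.03)*1000
print("fence",cv2.minAreaRect(W.astype(np.float32)), W.min(0),W.max(0))
print(cv2.fitLine(W.astype(np.float32),cv2.DIST_HUBER,0,.01,.01).ravel())
for n,p,z in [("dishb",(263,286),.015),("tray",[(345,174),(370,174),(377,261),(352,262)],.022),("bottlea",(258,141),.075),("jar",(296,138),.055),("can",(361,198),.045),("tipbox",[(411,200),(436,200),(438,231),(413,231)],.05),("bottleb",(118,203),.085)]:
    print(n,plane(c,p,z).round(3).tolist())
E
```

```text
block [567.6  11.9 147.7  89.8  48.9]
(15, array([567.78510452,  11.9621425 ]), np.float64(-131.22835853090476))
fence ((581.4368286132812, 212.16079711914062), (343.05755615234375, 14.298110961914062), 8.294249534606934) [411.4380909  184.02894033] [750.68456891 240.24513924]
[9.8950875e-01 1.4447288e-01 5.8042035e+02 2.1094263e+02]
dishb [[0.393, 0.039]]
tray [[0.691, -0.192], [0.689, -0.262], [0.45, -0.263], [0.449, -0.197]]
bottlea [[0.772, 0.044]]
jar [[0.786, -0.059]]
can [[0.617, -0.227]]
tipbox [[0.607, -0.36], [0.605, -0.428], [0.522, -0.425], [0.523, -0.358]]
bottleb [[0.609, 0.408]]
```

```bash
cat >> h.py <<'E'
from scipy.spatial.transform import Rotation as Ro
def tool():
    s=get_state(); R=Ro.from_euler("xyz",s["eef_rot"],degrees=True).as_matrix()
    return s,s["tcp_pos"],R
def plan(target,zang=None):
    """tool-frame shift to world target, and spin bringing tool z to angle zang (mod 180)"""
    s,p,R=tool(); d=R.T@(np.array(target)-p)
    a=np.degrees(np.arctan2(R[1,2],R[0,2])); print("t",s["time_s"],"tcp",p.round(4),"zang",a.round(2),"yang",np.degrees(np.arctan2(R[1,1],R[0,1])).round(2),"xdown",R[:,0].round(3),"F",s["contact_force"].round(2),"j",s["joints"].round(1))
    print("shift tool",d.round(4))
    if zang is not None:
        e=(zang-a+90)%180-90
        print("yaw change deg",round(e,2)," spin about tool x (x down) rad",round(-np.radians(e),4))
E
python3 -c "
from h import *
plan([.628,-.041,.2],48.8)"
```

```text
t 0.2 tcp [ 0.2921 -0.6082  0.226 ] zang 115.65 yang -154.35 xdown [-0.001  0.001 -1.   ] F [-0.11 -0.    0.78] j [-47.8  20.6   0.7  -0.  -70.1 -16.5]
shift tool [ 0.0263 -0.5483  0.3658]
yaw change deg -66.85  spin about tool x (x down) rad 1.1668
```

{"name": "play_rows", "arguments": {"series": [0,0,0,-0.0988,0,0,0,-0.0988,0,0,0,-0.0988,0,0,0,-0.0988,0,0,0,-0.0988], "jaw": 100}}

```text
time_s: 0.62
tcp_pos: [0.2922, -0.6083, 0.2263]
eef_rot: [-21.7, 90.0, 122.5]
contact_force: [-0.2, 0.5, -0.5]
gripper_width: 0.0871
```

{"name": "play_rows", "arguments": {"series": [0,0,0,-0.0988,0,0,0,-0.0988,0,0,0,-0.0988,0,0,0,-0.0988,0,0,0,-0.0988]}}

```text
time_s: 1.03
tcp_pos: [0.2922, -0.6083, 0.2263]
eef_rot: [-53.8, 90.0, 118.8]
contact_force: [-0.3, -0.6, -0.4]
gripper_width: 0.0876
```

{"name": "play_rows", "arguments": {"series": [0,0,0,-0.0988,0,0,0,-0.0988,0,0,0,-0.0988,0,0,0,-0.0988,0,0,0,-0.0988]}}

```text
time_s: 1.45
tcp_pos: [0.2922, -0.6083, 0.2263]
eef_rot: [-78.5, 90.0, 122.3]
contact_force: [0.5, 0.1, -0.2]
gripper_width: 0.0878
```

{"name": "play_rows", "arguments": {"series": [0,0,0,-0.0988,0,0,0,-0.0988,0,0,0,-0.0988,0,0,0,-0.0988,0,0,0,-0.0988]}}

```text
time_s: 1.87
tcp_pos: [0.2921, -0.6083, 0.2263]
eef_rot: [-109.7, 90.0, 119.4]
contact_force: [0.6, 0.2, -0.7]
gripper_width: 0.0878
```

```bash
python3 -c "
from h import *
plan([.628,-.041,.2],48.8)"
```

```text
t 1.8667 tcp [ 0.2921 -0.6083  0.2263] zang -130.85 yang -40.85 xdown [-0.  0. -1.] F [ 0.57  0.2  -0.74] j [-47.8  20.6   0.7  -0.  -70.1  97. ]
shift tool [ 0.0265 -0.117  -0.6488]
yaw change deg -0.35  spin about tool x (x down) rad 0.0061
```

{"name": "play_rows", "arguments": {"series": [0.0013,-0.0059,-0.0324,0,0.0013,-0.0059,-0.0324,0,0.0013,-0.0059,-0.0324,0,0.0013,-0.0059,-0.0324,0,0.0013,-0.0059,-0.0324,0.006]}}

```text
time_s: 2.28
tcp_pos: [0.3769, -0.4656, 0.2198]
eef_rot: [-101.6, 90.0, 126.9]
contact_force: [0.5, -0.1, 0.4]
gripper_width: 0.0878
```

{"name": "play_rows", "arguments": {"series": [0.0013,-0.0059,-0.0324,0,0.0013,-0.0059,-0.0324,0,0.0013,-0.0059,-0.0324,0,0.0013,-0.0059,-0.0324,0,0.0013,-0.0059,-0.0324,0]}}

```text
time_s: 2.7
tcp_pos: [0.4622, -0.3245, 0.2135]
eef_rot: [164.6, 90.0, 33.1]
contact_force: [0.6, -0.7, -0.5]
gripper_width: 0.0875
```

{"name": "play_rows", "arguments": {"series": [0.0013,-0.0059,-0.0324,0,0.0013,-0.0059,-0.0324,0,0.0013,-0.0059,-0.0324,0,0.0013,-0.0059,-0.0324,0,0.0013,-0.0059,-0.0324,0]}}

```text
time_s: 3.12
tcp_pos: [0.5475, -0.1836, 0.2071]
eef_rot: [147.5, 90.0, 16.0]
contact_force: [1.2, -0.3, 0.1]
gripper_width: 0.0873
```

{"name": "play_rows", "arguments": {"series": [0.0013,-0.0059,-0.0324,0,0.0013,-0.0059,-0.0324,0,0.0013,-0.0059,-0.0324,0,0.0013,-0.0059,-0.0324,0,0.0013,-0.0059,-0.0324,0]}}

```text
time_s: 3.53
tcp_pos: [0.6326, -0.0426, 0.2005]
eef_rot: [-117.8, 90.0, 110.7]
contact_force: [-0.1, -0.6, 0.3]
gripper_width: 0.0877
```

```bash
python3 -c "
from h import *
plan([.630,-.043,.018],48.8)
c=capture('top');cv2.imwrite('pics/t1.png',c['img'])
c=capture('side');cv2.imwrite('pics/s1.png',c['img'])"
```

```text
t 3.5333 tcp [ 0.6326 -0.0426  0.2005] zang -131.46 yang -41.46 xdown [-0.  0. -1.] F [-0.05 -0.65  0.27] j [ 13.7  17.7  -6.9  -0.  -65.4  34.8]
shift tool [ 0.1825 -0.0017  0.002 ]
yaw change deg 0.26  spin about tool x (x down) rad -0.0046
```

View pics/t1.png

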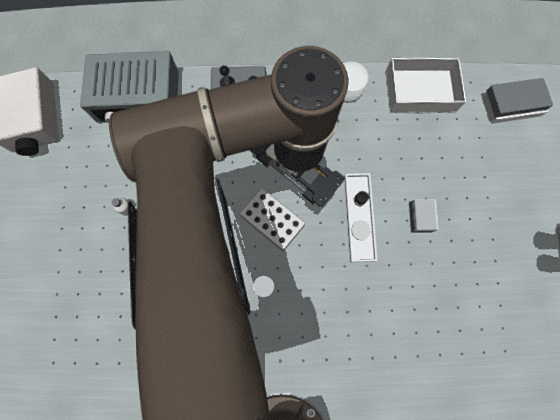

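View pics/s1.png

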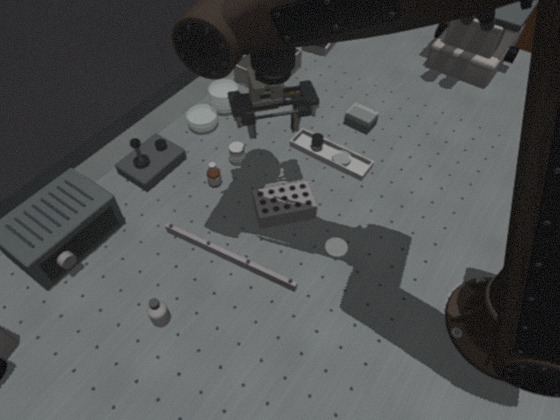

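{"name": "play_rows", "arguments": {"series": [0.036,0,0,0,0.036,0,0,0,0.036,0,0,0,0.036,0,0,0,0.036,0,0,0]}}

```text
time_s: 4.05
tcp_pos: [0.6318, -0.0445, 0.0192]
eef_rot: [144.1, 90.0, 12.6]
contact_force: [0.7, 0.4, -0.3]
gripper_width: 0.0875
```

```bash
python3 -c "
from h import *
plan([.630,-.043,.018],48.8)
c=capture('top');crop(c,180,130,390,310,3.8,'pics/t2.png')
B,h=block(c);print(B.round(1),wells(c,h))
c=capture('side');crop(c,160,80,400,260,3.3,'pics/s2.png')"
```

```text
t 4.05 tcp [ 0.6318 -0.0445  0.0192] zang -131.47 yang -41.47 xdown [ 0.  0. -1.] F [ 0.72  0.39 -0.34] j [ 13.6  27.9 -18.1   0.  -44.   34.9]
shift tool [ 0.0012 -0.0023  0.0001]
yaw change deg 0.27  spin about tool x (x down) rad -0.0047
[558.7   1.3 120.5  91.4  48.7] (10, array([558.78728595,  -6.62952983]), np.float64(-150.01742900487238))
```

View pics/t2.png

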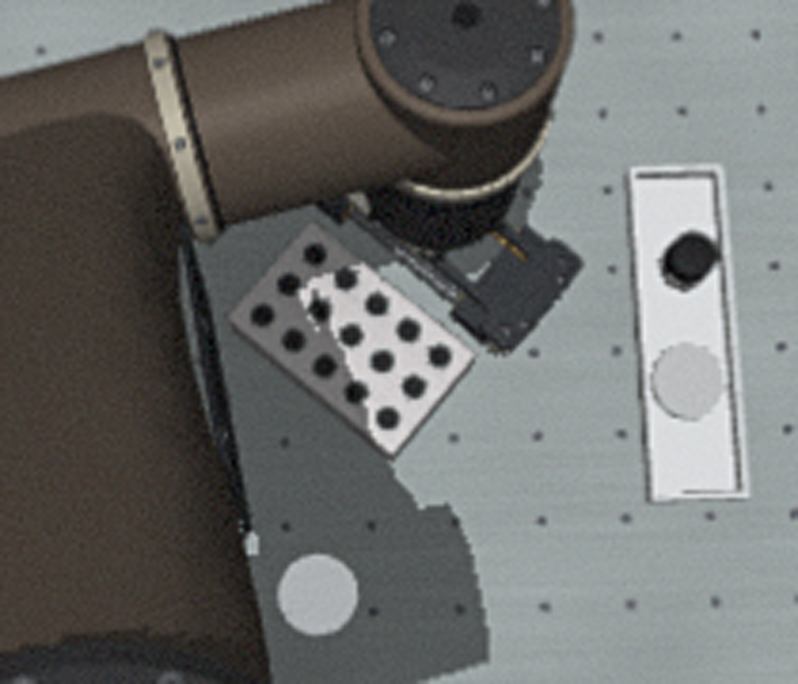

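View pics/s2.png

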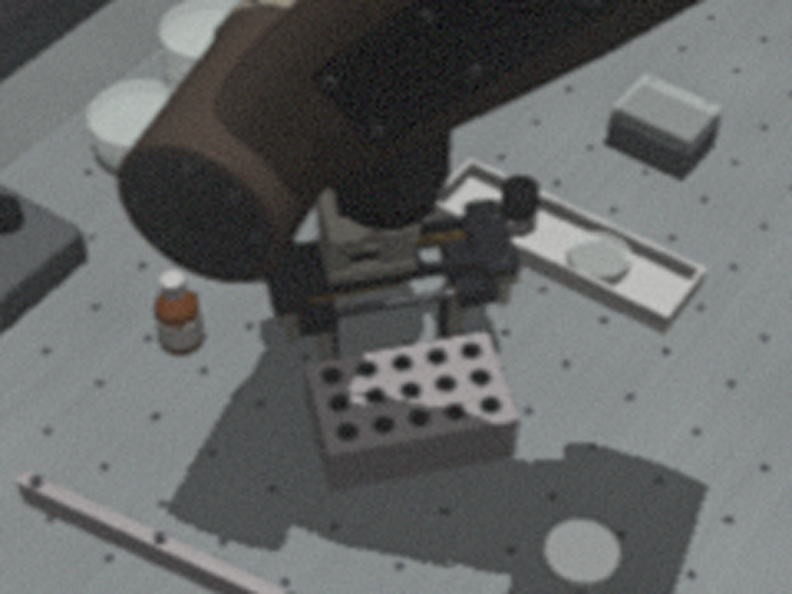

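{"name": "play_rows", "arguments": {"series": [0,-0.006,0,0,0,-0.006,0,0,0,-0.006,0,0,0,-0.005,0,-0.005,0,-0.003,0,0]}}

```text
time_s: 4.57
tcp_pos: [0.613, -0.0261, 0.0226]
eef_rot: [146.9, 89.8, 15.8]
contact_force: [-0.3, 0.2, 0.7]
gripper_width: 0.0876
```

{"name": "play_rows", "arguments": {"series": [0,-0.001,0,0,0,-0.001,0,0,0,-0.001,0,0,0,-0.001,0,0,0,-0.001,0,0]}}

```text
time_s: 4.98
tcp_pos: [0.6105, -0.0243, 0.0214]
eef_rot: [117.7, 89.8, -13.5]
contact_force: [4.0, -5.3, 1.5]
gripper_width: 0.0874
```

{"name": "play_rows", "arguments": {"series": [0,-0.0023,0.0016,0.0283,0,-0.0023,0.0016,0.0283,0,-0.0023,0.0016,0.0283,0,-0.0023,0.0016,0.0283,0,-0.0023,0.0016,0.0283]}}

```text
time_s: 5.4
tcp_pos: [0.5968, -0.022, 0.0214]
eef_rot: [126.5, 89.8, -12.9]
contact_force: [3.2, -4.9, 2.1]
gripper_width: 0.0878
```

{"name": "play_rows", "arguments": {"series": [0,-0.0023,0.0016,0.0283,0,-0.0023,0.0016,0.0283,0,-0.0023,0.0016,0.0283,0,-0.0023,0.0016,0.0283,0,-0.0023,0.0016,0.0283]}}

```text
time_s: 5.82
tcp_pos: [0.5832, -0.0178, 0.0214]
eef_rot: [129.1, 89.9, -18.4]
contact_force: [2.9, -4.9, 4.0]
gripper_width: 0.0877
```

```bash
python3 -c "
from h import *
plan([.630,-.043,.018],8.3)
c=capture('top');crop(c,180,130,390,310,3.8,'pics/t3.png')
B,h=block(c);print(B.round(1),wells(c,h))
c=capture('side');crop(c,160,80,400,260,3.3,'pics/s3.png')"
```

```text
t 5.8167 tcp [ 0.5832 -0.0178  0.0214] zang -147.43 yang -57.43 xdown [ 0.002 -0.001 -1.   ] F [ 2.92 -4.93  4.02] j [ 17.5  24.  -24.9   0.1 -41.   15. ]
shift tool [ 0.0035  0.0464 -0.0259]
yaw change deg -24.27  spin about tool x (x down) rad 0.4236
[523.8  13.1  88.7  58.3  25.4] (6, array([521.64738382,  16.22072969]), np.float64(173.85295529771088))
```

View pics/t3.png

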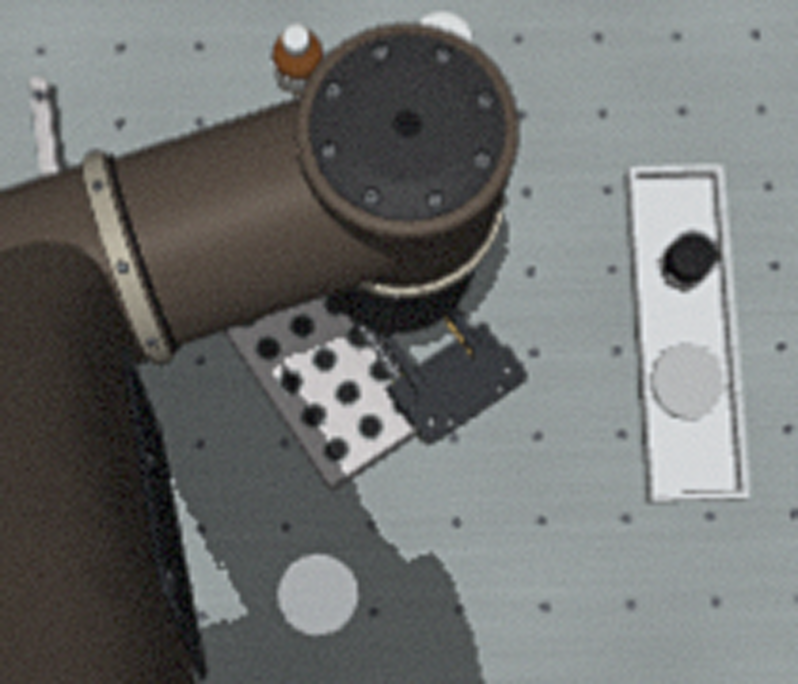

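View pics/s3.png

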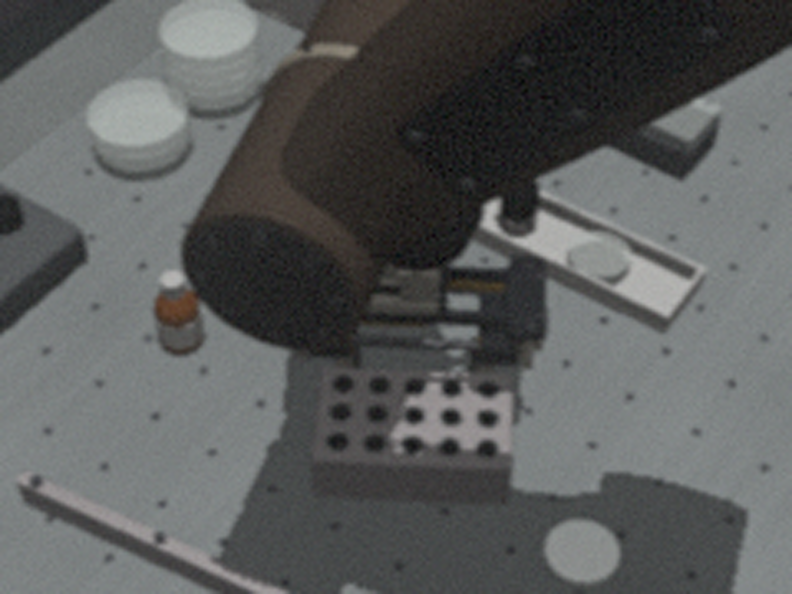

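{"name": "play_rows", "arguments": {"series": [0,-0.0023,0.0016,0.0282,0,-0.0023,0.0016,0.0282,0,-0.0023,0.0016,0.0282,0,-0.0023,0.0016,0.0282,0,-0.0023,0.0016,0.0282]}}

```text
time_s: 6.33
tcp_pos: [0.5704, -0.0117, 0.0213]
eef_rot: [136.0, 89.9, -19.5]
contact_force: [3.5, -5.4, 4.0]
gripper_width: 0.0875
```

{"name": "play_rows", "arguments": {"series": [0,-0.0023,0.0016,0.0282,0,-0.0023,0.0016,0.0282,0,-0.0023,0.0016,0.0282,0,-0.0023,0.0016,0.0282,0,-0.0023,0.0016,0.0282]}}

```text
time_s: 6.75
tcp_pos: [0.5584, -0.004, 0.0213]
eef_rot: [128.9, 89.9, -34.7]
contact_force: [3.0, -6.9, 5.2]
gripper_width: 0.0876
```

{"name": "play_rows", "arguments": {"series": [0,-0.0023,0.0016,0.0282,0,-0.0023,0.0016,0.0282,0,-0.0023,0.0016,0.0282,0,-0.0023,0.0016,0.0282,0,-0.0023,0.0016,0.0282]}}

```text
time_s: 7.17
tcp_pos: [0.5476, 0.0051, 0.0213]
eef_rot: [104.6, 89.9, -67.1]
contact_force: [1.4, -8.6, 5.8]
gripper_width: 0.0877
```

```bash
python3 -c "
from h import *
plan([.630,-.043,.018],8.3)
c=capture('side');crop(c,160,80,400,260,3.3,'pics/s4.png')"
```

```text
t 7.1667 tcp [0.5476 0.0051 0.0213] zang -171.65 yang -81.65 xdown [ 0.001 -0.001 -1.   ] F [ 1.42 -8.56  5.84] j [ 21.1  21.4 -29.4   0.1 -39.1 -12.8]
shift tool [ 0.0034  0.0596 -0.0745]
yaw change deg -0.05  spin about tool x (x down) rad 0.001
```

View pics/s4.png

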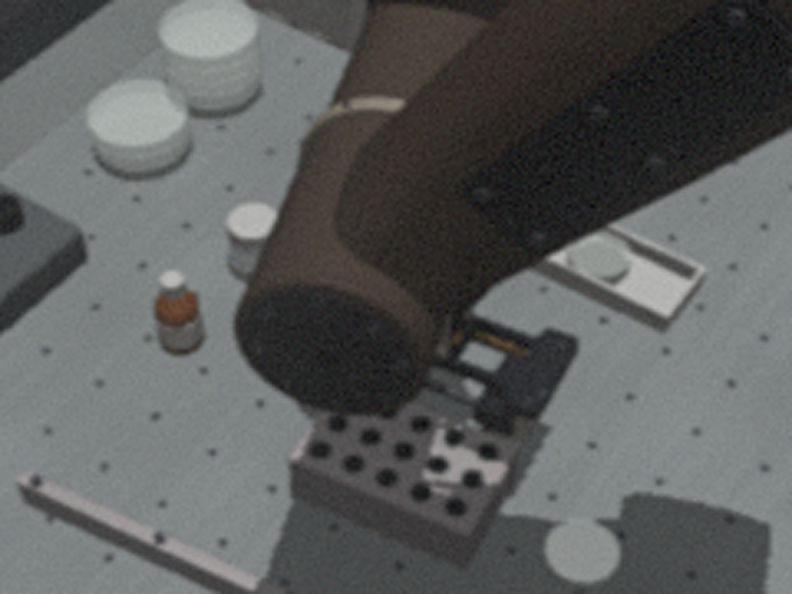

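```bash
python3 -c "
from h import *
c=capture('side')
p=np.array([(320,450),(354,463),(387,478),(421,492),(456,507)])/3.3+[160,80]
W=plane(c,p,.05)*1000;print(W.round(1))
d=W[-1]-W[0];print('row angle',np.degrees(np.arctan2(d[1],d[0]))%180)
q=np.array([(338,424),(404,450),(472,479)])/3.3+[160,80];print('mid row',(plane(c,q,.05)*1000).round(1))
im=c['img'].astype(int);m=((im[...,2]-im[...,1]>-4)&(im.sum(2)>340)).astype(np.uint8)*255
m[:220]=0;m[292:]=0;m[:,:160]=0;m[:,300:]=0
cs,_=cv2.findContours(m,cv2.RETR_EXTERNAL,cv2.CHAIN_APPROX_NONE)
k=np.vstack([x[:,0] for x in cs if cv2.contourArea(x)>15]);F=plane(c,k.astype(float),.03)*1000
print('fence',cv2.minAreaRect(F.astype(np.float32)),cv2.fitLine(F.astype(np.float32),cv2.DIST_HUBER,0,.01,.01).ravel())
cv2.imwrite('pics/fm.png',m)
"
```

```text
[[587.4  97.9]
 [559.8  92.7]
 [532.   89.6]
 [504.6  85.3]
 [476.6  81.3]]
row angle 8.484441183388611
mid row [[591.1  70.6]
 [536.6  61.5]
 [480.8  54. ]]
fence ((600.2755126953125, 201.65000915527344), (340.8334655761719, 180.58758544921875), 32.28545379638672) [9.8750752e-01 1.5757205e-01 5.8550049e+02 2.0610001e+02]
```

{"name": "play_rows", "arguments": {"series": [0,-0.004,0,0,0,-0.005,0,0,0,-0.005,0,0,0,-0.005,0,0,0,-0.005,0,0]}}

```text
time_s: 7.68
tcp_pos: [0.5439, 0.0288, 0.0211]
eef_rot: [87.7, 89.9, -83.9]
contact_force: [1.3, -8.7, 5.4]
gripper_width: 0.0877
```

{"name": "play_rows", "arguments": {"series": [0,-0.005,0,0,0,-0.005,0,0,0,-0.005,0,0,0,-0.005,0,0,0,-0.005,0,0]}}

```text
time_s: 8.1
tcp_pos: [0.5402, 0.0535, 0.0211]
eef_rot: [80.4, 89.9, -91.2]
contact_force: [1.9, -10.0, 6.0]
gripper_width: 0.0878
```

{"name": "play_rows", "arguments": {"series": [0,-0.005,0,0,0,-0.005,0,0,0,-0.005,0,0,0,-0.004,0,0,0,-0.003,0,0]}}

```text
time_s: 8.52
tcp_pos: [0.5369, 0.0752, 0.0211]
eef_rot: [71.6, 89.9, -100.0]
contact_force: [1.5, -9.9, 6.5]
gripper_width: 0.0878
```

```bash
python3 -c "
from h import *
plan([.630,-.043,.018],8.3)
c=capture('side');crop(c,160,100,340,340,2.5,'pics/s5.png')
c=capture('top');crop(c,180,130,390,310,3.8,'pics/t5.png')"
```

```text
t 8.5167 tcp [0.5369 0.0752 0.0211] zang -171.6 yang -81.6 xdown [-0.    -0.002 -1.   ] F [ 1.52 -9.92  6.54] j [ 28.7  21.1 -30.1   0.1 -38.9 -20.4]
shift tool [ 0.0033  0.1305 -0.0748]
yaw change deg -0.1  spin about tool x (x down) rad 0.0017
```

View pics/s5.png

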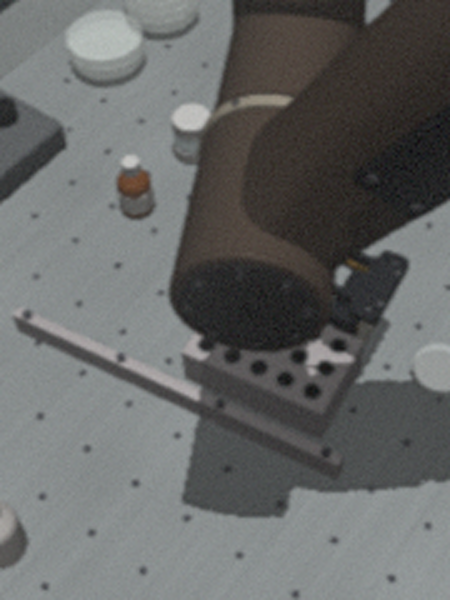

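View pics/t5.png

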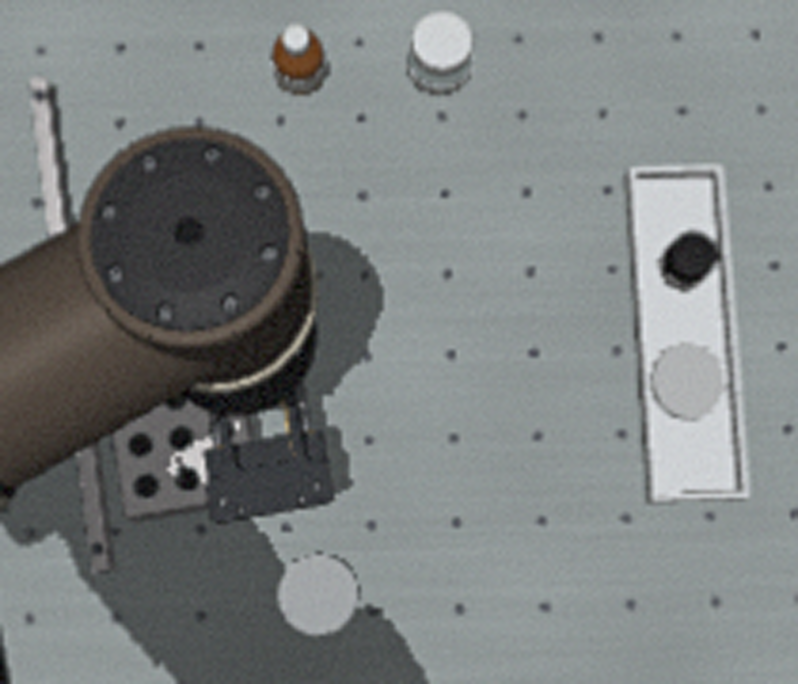

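{"name": "play_rows", "arguments": {"series": [0,-0.003,0,0,0,-0.003,0,0,0,-0.003,0,0,0,-0.003,0,0,0,-0.002,0,0]}}

```text
time_s: 9.03
tcp_pos: [0.5347, 0.089, 0.021]
eef_rot: [62.0, 89.9, -109.6]
contact_force: [0.7, -8.5, 5.9]
gripper_width: 0.0873
```

{"name": "play_rows", "arguments": {"series": [0,-0.001,0,0,0,-0.001,0,0,0,-0.0007,0,0,0,-0.0007,0,0,0,-0.0006,0,0]}}

```text
time_s: 9.45
tcp_pos: [0.534, 0.0922, 0.0209]
eef_rot: [58.9, 89.9, -112.7]
contact_force: [2.7, -15.2, 7.3]
gripper_width: 0.0876
```

{"name": "play_rows", "arguments": {"series": [0,-0.0005,0,0,0,-0.0005,0,0,0,-0.0005,0,0,0,-0.0005,0,0,0,0,0,0]}}

```text
time_s: 9.87
tcp_pos: [0.5337, 0.0924, 0.021]
eef_rot: [58.9, 89.8, -112.8]
contact_force: [5.2, -22.4, 8.3]
gripper_width: 0.0879
```

{"name": "play_rows", "arguments": {"series": [0,-0.0005,0,0,0,-0.0005,0,0,0,0,0,0,0,0,0,0,0,0,0,0]}}

```text
time_s: 10.28
tcp_pos: [0.5336, 0.0924, 0.021]
eef_rot: [60.1, 89.7, -111.7]
contact_force: [7.3, -27.1, 7.5]
gripper_width: 0.088
```

```bash
python3 -c "
from h import *
plan([.630,-.043,.018],8.3)
c=capture('side');crop(c,180,200,320,300,5.5,'pics/s6.png')"
```

```text
t 10.2833 tcp [0.5336 0.0924 0.021 ] zang -171.81 yang -81.81 xdown [-0.002 -0.005 -1.   ] F [  7.29 -27.1    7.51] j [ 30.7  21.1 -30.2   0.3 -39.  -22.7]
shift tool [ 0.0035  0.1478 -0.0762]
yaw change deg 0.11  spin about tool x (x down) rad -0.0019
```

View pics/s6.png

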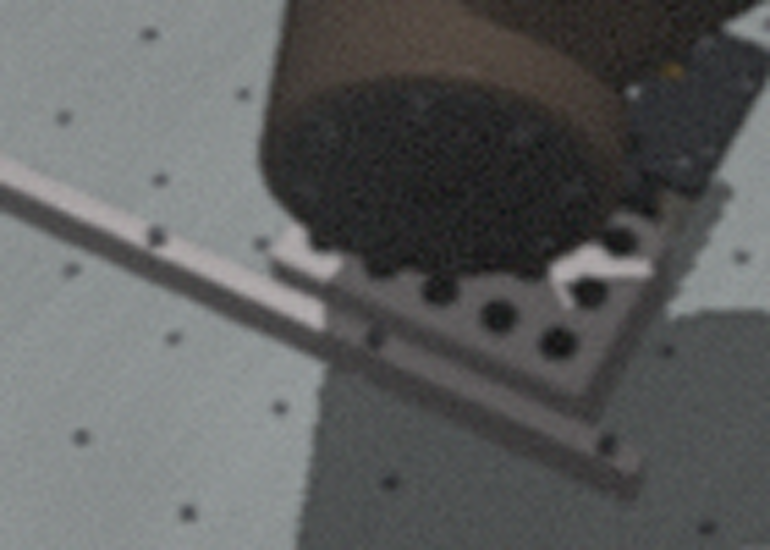

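{"name": "play_rows", "arguments": {"series": [0,0.001,0,0,0,0.001,0,0,0,0.002,0,0,0,0.004,0,0,0,0.008,0,0]}}

```text
time_s: 10.75
tcp_pos: [0.5361, 0.0815, 0.0205]
eef_rot: [-96.9, 90.0, 91.5]
contact_force: [0.3, -0.0, -0.4]
gripper_width: 0.0877
```

{"name": "play_rows", "arguments": {"series": [0,0.012,0,0,0,0.015,0,0,-0.02,0,0,0,-0.035,0,0,0,-0.035,0,0,0]}}

```text
time_s: 11.17
tcp_pos: [0.5389, 0.0532, 0.1104]
eef_rot: [14.3, 89.8, -157.4]
contact_force: [1.4, 1.2, -0.2]
gripper_width: 0.0876
```

{"name": "play_rows", "arguments": {"series": [-0.035,0.01,0,0,-0.03,0.04,0,0,0,0.04,0,0,0,0.04,0,0,0,0.04,0,0]}}

```text
time_s: 11.58
tcp_pos: [0.5638, -0.1089, 0.1714]
eef_rot: [-168.6, 89.9, 19.8]
contact_force: [1.0, 1.1, -1.0]
gripper_width: 0.0877
```

{"name": "play_rows", "arguments": {"series": [0,0.04,0,0,0,0.04,0,0,0,0.04,0,0,0,0.04,0,0,0,0.04,0,0]}}

```text
time_s: 12.0
tcp_pos: [0.5923, -0.3075, 0.1703]
eef_rot: [-55.2, 90.0, 133.2]
contact_force: [1.3, 0.6, 0.5]
gripper_width: 0.0876
```

```bash
python3 -c "
from h import *
plan([.630,-.043,.018],8.3)
c=capture('top');crop(c,180,130,390,310,3.8,'pics/t7.png')
s=capture('side');crop(s,160,190,320,310,5,'pics/s7.png')"
```

```text
t 12.0 tcp [ 0.5923 -0.3075  0.1703] zang -171.62 yang -81.62 xdown [-0.  0. -1.] F [1.35 0.64 0.49] j [-10.7  22.   -4.7  -0.  -63.3  19.1]
shift tool [ 0.1523 -0.2561 -0.0759]
yaw change deg -0.08  spin about tool x (x down) rad 0.0014
```

View pics/t7.png

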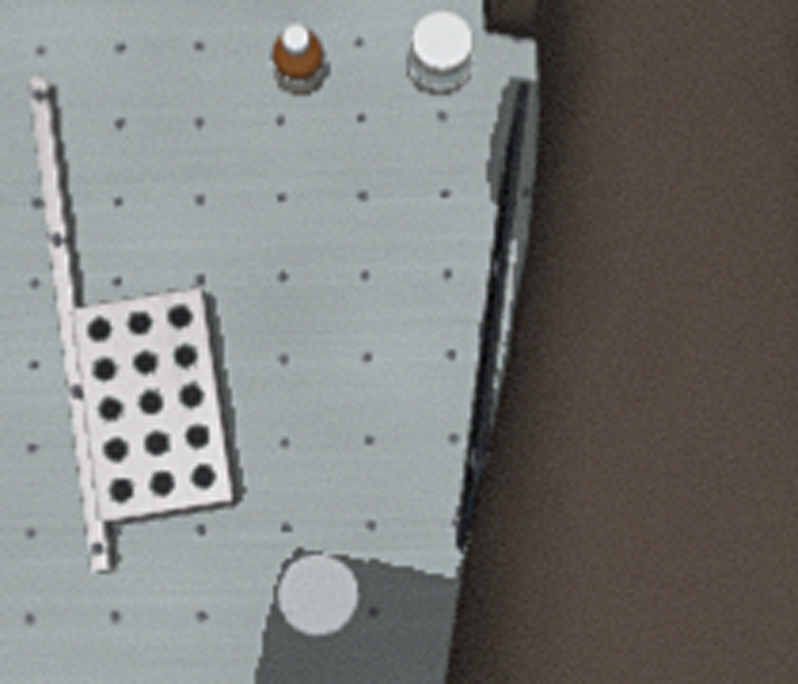

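View pics/s7.png

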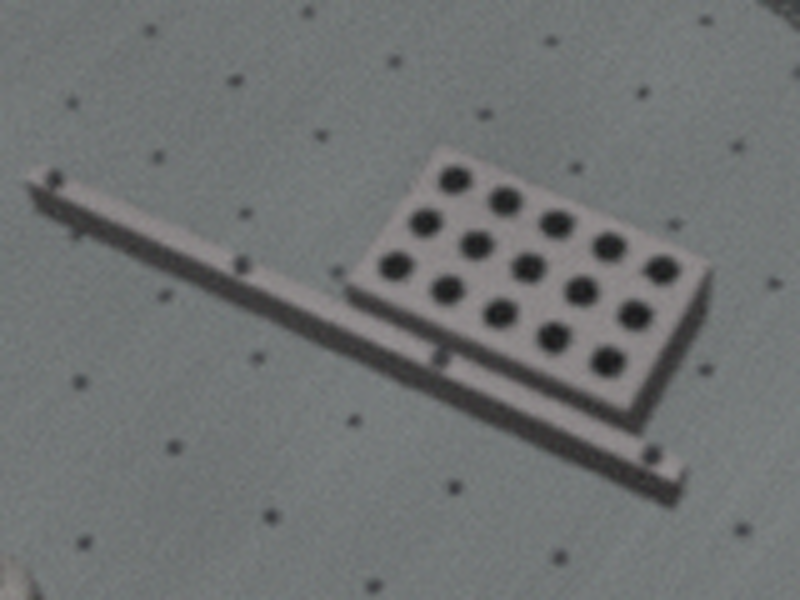

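The block lies flush against the fence in both views, with no gap line. Its side ends well inside the bar: the bar ends at crop (100,570) and the block corner is at (107,520). I'll check the numbers.

```bash
python3 -c "
from h import *
for n,(u0,v0,u1,v1),poly,bolt in [('top',(180,130,390,310),[(80,310),(202,292),(235,500),(107,520)],3.8),('side',(160,190,320,310),[(445,150),(710,268),(632,412),(350,288)],5)]:
    c=capture(n); P=np.array(poly)/bolt+[u0,v0]
    w=wells(c,P); print(n,w)
    b={'top':[(40,93),(57,240),(77,391),(97,548)],'side':[(54,179),(241,265),(441,357),(652,455)]}[n]
    F=plane(c,np.array(b)/bolt+[u0,v0],.034)*1000; d=F[0]-F[-1]; a=np.degrees(np.arctan2(d[1],d[0])); d/=np.hypot(*d)
    r=w[1]-F.mean(0); print(' fence ang',a.round(2),'centre',F.mean(0).round(1),'along',(r@d).round(1),'dist',(d[0]*r[1]-d[1]*r[0]).round(1),'diff',((w[2]-a+90)%180-90).round(2))
"
```

```text
top (15, array([524.30089664, 149.59299461]), np.float64(-171.58986713521375))
 fence ang 7.86 centre [589.4 209.9] along -72.7 dist -50.9 diff 0.55
side (16, array([519.30230699, 148.70366015]), np.float64(-174.2492733951422))
 fence ang 8.15 centre [587.5 211.9] along -76.5 dist -52.9 diff -2.4
```

```bash
python3 -c "
from plant import close_job
print(close_job())"
```

```text
the job is handed in; nothing more can be done
None
```

The block now lies flat against the fence, and the job is handed in after about 12 s of the 62 s. I never gripped or lifted the block. The system gave no verdict.

- **How it was done:** I set the open fingertips against the long side facing away from the fence. Pushing at its near end turned the block about 40°, until it measured 8.5° against the fence's 8.3° while still about 90 mm clear of it. I then pushed it straight up to the fence until it stopped moving, peaking at about 29 N, and backed off.
- **Last check (top view):**

| | Measured | Limit or target |
|---|---|---|
| Angle to the fence | about 0.5° off | within 2° |
| Distance between the two origins | about 51 mm | 52 mm when touching |
| Block centre along the bar, from its middle | about -73 mm | within ±108 mm |

- **Disagreement:** the side-view angle came out at -2.4°, outside the limit. That view picked up 16 dark spots instead of the block's 15 wells, so I set the angle aside. Its distance of 53 mm comes from the same faulty count. By eye, both views show the block flush with no gap.
- **Other objects:** those still visible in the last pictures (bottle_a, jar_a and dish_b) stand where they were by eye. I did not measure any of them again. The tray, its contents and the tip box were outside the last pictures or hidden by the arm, and I did not look at bottle_b again.

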